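# Start the clamp screw in the carving stand

## Robot

A 7-joint arm with a two-finger parallel gripper is mounted at the origin on the work surface. World frame = base frame: x ahead of the robot, y to its left, z up, the work surface at z = 0. Lengths are in m, angles in rad, forces in N, time in s.
With the tool pointing down it reaches from about 0.425 to 0.925 m from the base axis. Payload 6.8 kg.
Tool frame: the origin (TCP) lies midway between the tips of the shut fingers; the grasp point (between the pads) lies 19 mm behind it; z points along the fingers, y is the line along which they close (so a half turn about z gives the same grasp; the last joint's range is limited). The gripper opens to 85 mm and grips with 20 to 120 N. Pads are 22 mm wide; open, the fingers measure 114 mm over their backs; the gripper's body (76 mm by 85 mm) begins 54 mm behind the grasp point. The pads swing forward as they close: fully open they stand 13 mm farther back than shut.
Start: joints at [-1.275, 0.477, 0.022, 1.555, -0.011, 1.109, -0.083], TCP at [0.265, 0.621, 0.231] pointing down, gripper open.
Joint ranges: [-2.96, 2.96], [-0.34, 2.1], [-1.41, 1.46], [0.24, 2.44], [-1.37, 4.51], [0.17, 1.92], [-2.96, 2.96]. Speed limits (rad/s): [2.39, 2.39, 3.14, 3.14, 3.14, 3.14, 3.14].

## Interface

Orientations are given as a unit quaternion [w, x, y, z].
In Python, from station import readout, imaging, hand_in gives the robot as it stands.
- The arm moves only by the tool drive_tool, never from a script. Its argument "series" is a list of rows, each a list of 5 numbers: the shift along the tool's x, y, z in cm, then the turn about the tool's z in degrees, then the closure, from -1 (fully open) to 1 (shut). A call has 1 to 8 rows; each row shifts and turns the commanded pose from where the row before left it, along the tool's axes as they then stand; what a row does not reach is not made up. A row lasts 1/10 s, in which the tool goes at most 50 mm and 8.59 degrees, less where a joint would pass 70% of its speed; a pose out of reach is approached as far as the arm can. A call with a gripper value outside its range is refused whole. The fingers move at their own pace and stop on an object; "squeeze" is the grip in N (left out, the last holds). Time passes only in rows, so rows that do not move let the fingers close. It gives the time, the measured TCP pose, the force, the opening and the grip force at its end, in the units of the state.
- readout.get_obs(): the state, without advancing time (a new reading comes with each control period).
- imaging.read_camera(name): name is "side" or "top" or "wrist"; returns the picture (400x640x3 uint8, red, green, blue); there is no depth.
- imaging.camera_model(name): a dict with "vfov" (degrees; the focal length in pixels is half the picture's height over the tangent of half this angle, whatever the lens; pixels are square), "cx", "cy" (the principal point, pixels), "xyz" and "orientation" of the camera in the world. Camera axes: x right, y down, z forward; pixel columns grow to the right and rows downward; lengths in m; the calibration is good to about 2 mm. A picture is of the moment at which its call begins: read the wrist's pose just before it. camera_model takes no time and is no camera call; for the wrist camera it gives the pose at the moment of the call.
- hand_in(): hands the job in; it is judged then, once.
Trained networks look in the newest picture that a camera, given by its name, has taken for a name from the list of things; names that differ only in an ending like _2 or _b are one class to them, and where a whole thing is asked for, a point or a joint stands for the part that bears it (a point fixed in the world has none). Each returns a list of dicts, best first, with "conf" (0 to 1); they miss things now and then, are a little off and sometimes report something else, mostly with a low value. They report only what shows in the picture. A call takes as long as a camera call. They do not tell look-alikes from the thing itself.
- imaging.cut_out(thing, camera): "mask" (400x640 bool, what is visible of it) and "centre" ([column, row] in pixels, amid what is visible of it).
The state is a dict: "t": time; "q": joint angles; "joint_vel": joint speeds; "joint_torque": joint torques, N m; "eef_pos": TCP position; "tool_rot": TCP orientation; "contact_force": force on the tool from outside, world axes, zero at the start; "torque": the same for the moment, N m; "gripper_width": opening from 0.0 (shut) to 1.0 (fully open); "grasp_force": force on a finger pad.
Only numpy, scipy, OpenCV 4.12 (cv2) and the standard library are available. Lean on these libraries where they do the work, as an engineer would, in place of code of your own. Each camera call takes 0.05 s, during which the arm holds its last target. There are 200 camera calls.

## Task

On the carver's bench the wooden clamp screw stands loose in the threaded boss of the clamp stand, its thread not yet caught. Without lifting it out, turn it backward (anticlockwise from above) until you feel it drop into the thread, then turn it forward (clockwise) one full turn. Finish still gripping its handle, holding the screw upright and started, and leave the carvings and tools round about where they are.

Things in the scene. Friction and masses are not known exactly. Their poses are not given: they have to be found in the camera images.
- screw: Clamp screw, 170 g, upright in the boss: round dark wooden handle, 36 mm across, z 52 to 86 mm, a light kerf across its top along x; 22 mm shank; steel pilot down to z = -36 mm. Origin on its axis, level with the underside of its two steel thread studs, 5 mm high, which stick out to 16 mm along its own +x and -x; z up. Let go, it stays upright and stays where turned, falling only if the thread lets it.
- screw_handle (a point): Middle of the screw's handle, on its axis, 69 mm above the screw's origin; axes as the screw's. The thread is coarse, right-hand, two-start: one turn clockwise from above lowers the screw 20 mm; 2 mm vertical play.
- stand: Wooden clamp stand fixed to the bench: a round upright boss, 64 mm across, 86 mm tall, on a base board 18 mm thick (from -55 to +145 mm along its x, 60 mm to either side), with a rest block 45 x 100 mm, 74 mm high, centred at x = +115 mm. Origin on the boss axis at bench level, z up. The bore is open on top; the pilot has 1.2 mm play all round.
- thread_top (a point): On the boss axis, 80 mm above the bench, axes as the stand's: level of the two flat lands that carry the screw's studs at the start (screw origin at this point). Seen from above, anticlockwise from the stand's +x axis, and again half a turn on: land from -1.85 to 0 rad, with a stop at -1.85 against turning forward. At the start the screw's x axis is at -1.3 to -0.35 rad.
- mouth (a point): Middle of one mouth of the thread, 15 mm from the boss axis, at land level, 0.52 rad anticlockwise from the stand's +x axis (the other is opposite). The gap is 0 to 1.09 rad, a stud 0.67 rad wide: with the screw's x axis at about 0.35 to 0.7 rad it drops 7 to 9 mm (push down if gripped); farther back it meets the stop. From there the way forward, under the lands, is free.
- mushroom: Bystander: turned wooden mushroom, 82 mm tall, 54 mm cap; origin under its foot
- gnome: Bystander: carved wooden gnome with a pointed hat, 100 mm tall, 46 mm wide; origin under its foot
- blank: Bystander: plain wooden carving blank 150 x 45 x 40 mm, lying; origin at the centre of its underside, x along it
- mallet: Bystander: wooden hammer-shaped mallet lying on the bench, handle towards its own -x
Not all that is in view belongs to the job. What is shaped like the screw but red is not meant.

How it is judged:
On the way:
1. the screw, turned backward, has dropped into the mouth of the thread (z of screw in the frame of thread_top between -0.0125 and -0.0055 m and angle between screw's own z axis and vertical below 0.12 rad), for 0.1 s.
At the end, for the whole second after the job is handed in: The screw's origin is 23.5 to 33.5 mm below the thread's top land (one turn on from the mouth, within about a quarter of a turn), within 4 mm of the boss axis, upright within 0.1 rad, still, and gripped by the fingers with more than 4 N (z of screw in the frame of thread_top between -0.0335 and -0.0235 m and angle between screw's own z axis and vertical below 0.1 rad and horizontal distance between screw and thread_top below 0.004 m and contact force between the fingers and screw above 4 N and linear speed of screw below 0.02 m/s and angular speed of screw below 0.2 rad/s); the arm keeps its last pose, push and grip.
It fails at once if the screw is lifted more than 5 mm off its land (z of screw in the frame of thread_top above 0.005 m).
It fails at once if the mushroom is moved more than 30 mm (distance of mushroom from where it was at the start of the episode above 0.03 m).
It fails at once if the gnome is moved more than 30 mm (distance of gnome from where it was at the start of the episode above 0.03 m).
It fails at once if the blank is moved more than 30 mm (distance of blank from where it was at the start of the episode above 0.03 m).
It fails at once if the mallet is moved more than 30 mm (distance of mallet from where it was at the start of the episode above 0.03 m).
It also fails if it takes over 64 s, if anything falls off the work surface, if the arm or the gripper's body presses on something with over 40 N, if the wrist force passes 120 N, or if a joint passes its speed limit or range.

## Working session

There is one attempt and no reset: what is moved stays moved. The work goes in short steps, Python scripts to look and compute and a tool call to move; the robot and the scene stay as the last step left them, time stands still between calls to the robot, and variables do not carry over. Pictures are saved under pics/ and viewed, at most 10 in all, crops included, and the job is handed in when it is done.

Besides the shell and the picture viewer there is one more tool, called after "Request:" as a command line: name --pt "numbers of a row" for each row, then --argument value for the rest. drive_tool: Moves the arm, as the interface text tells. Its arguments: {"type":"object","properties":{"series":{"type":"array"},"squeeze":{"type":"number"}},"required":["series"]}

```bash
mkdir -p pics; cat > h.py <<'E'
import numpy as np, cv2
from scipy.spatial.transform import Rotation as R
from station import readout, imaging, hand_in
def rot(q): return R.from_quat([q[1],q[2],q[3],q[0]]).as_matrix()
def ray(m,uv):
    f=200/np.tan(np.radians(m['vfov']/2))
    return rot(m['orientation'])@np.array([(uv[0]-m['cx'])/f,(uv[1]-m['cy'])/f,1])
def at_z(m,uv,z):
    d=ray(m,uv); o=np.array(m['xyz']); return o+d*(z-o[2])/d[2]
def proj(m,p):
    f=200/np.tan(np.radians(m['vfov']/2))
    c=rot(m['orientation']).T@(np.array(p)-m['xyz']); return [m['cx']+f*c[0]/c[2],m['cy']+f*c[1]/c[2]]
def shot(n,fn):
    m=imaging.camera_model(n); im=imaging.read_camera(n); cv2.imwrite('pics/'+fn,im[:,:,::-1]); return m,im
E
python3 - <<'E'
from h import *
for n in ['top','side']:
    m,im=shot(n,n+'0.png'); print(n,m)
    for t in ['screw','screw_handle','stand','mushroom','gnome','blank','mallet']:
        for r in imaging.cut_out(t,n)[:3]: print(t,round(r['conf'],2),np.round(r['centre']),r['mask'].sum(),np.round(at_z(m,r['centre'],.166 if 'screw' in t else .04),3))
o=readout.get_obs(); print(o['t'],o['eef_pos'],o['tool_rot'],o['gripper_width'])
E
```

```text
top {'vfov': 42.30166675518844, 'cx': 324.61351518682096, 'cy': 198.64405321153416, 'xyz': array([0.46871313, 0.06685342, 1.34375496]), 'orientation': array([ 0.04564163, -0.70337603,  0.70851011, -0.03453152])}
screw 0.73 [308. 269.] 188 [0.444 0.124 0.166]
screw 0.68 [350. 226.] 188 [0.54  0.027 0.166]
screw 0.45 [293. 209.] 203 [0.58  0.158 0.166]
screw_handle 0.76 [310. 266.] 186 [0.45  0.119 0.166]
screw_handle 0.75 [294. 210.] 189 [0.578 0.156 0.166]
screw_handle 0.48 [350. 222.] 181 [0.548 0.027 0.166]
stand 0.8 [283. 202.] 3374 [0.611 0.193 0.04 ]
mushroom 0.9 [246. 252.] 332 [0.485 0.285 0.04 ]
gnome 0.6 [336. 160.] 261 [0.716 0.056 0.04 ]
blank 0.69 [332. 163.] 257 [0.709 0.066 0.04 ]
mallet 0.96 [195. 247.] 1254 [0.497 0.414 0.04 ]
mallet 0.33 [367. 142.] 1200 [ 0.763 -0.024  0.04 ]
side {'vfov': 57.223219525084886, 'cx': 321.91813294994694, 'cy': 201.74447538946237, 'xyz': array([ 0.52912035, -0.56691652,  0.6621231 ]), 'orientation': array([-0.42289007,  0.90358849, -0.06422178,  0.02382011])}
screw 0.95 [296. 234.] 543 [ 0.543 -0.066  0.166]
screw 0.9 [302. 177.] 377 [0.572 0.115 0.166]
screw 0.61 [252. 211.] 498 [0.457 0.013 0.166]
screw_handle 0.94 [298. 232.] 592 [ 0.547 -0.06   0.166]
screw_handle 0.91 [306. 179.] 314 [0.581 0.109 0.166]
screw_handle 0.78 [252. 206.] 435 [0.458 0.029 0.166]
stand 0.88 [324. 202.] 2684 [0.628 0.172 0.04 ]
mushroom 0.53 [269. 181.] 317 [0.487 0.284 0.04 ]
gnome 0.59 [364. 229.] 447 [0.71  0.056 0.04 ]
blank 0.77 [396. 258.] 1309 [ 0.761 -0.047  0.04 ]
mallet 0.63 [269. 165.] 658 [0.49  0.369 0.04 ]
0.8 [0.26522714 0.6207314  0.2313413 ] [-3.11971663e-06  2.00544606e-01  9.79684572e-01  3.41924889e-05] 0.9978821318450457
```

```bash
python3 - <<'E'
import cv2
a=cv2.imread('pics/top0.png')[90:300,150:430]; b=cv2.imread('pics/side0.png')[110:300,200:480]
c=cv2.vconcat([cv2.resize(a,(760,570))[:,:]]); 
a=cv2.resize(a,(400,300),interpolation=cv2.INTER_CUBIC); b=cv2.resize(b,(400,271),interpolation=cv2.INTER_CUBIC)
cv2.imwrite('pics/c1.png',cv2.resize(cv2.imread('pics/top0.png')[90:300,150:430],(800,600),interpolation=cv2.INTER_CUBIC))
cv2.imwrite('pics/c2.png',cv2.resize(cv2.imread('pics/side0.png')[110:300,200:453],(800,600),interpolation=cv2.INTER_CUBIC))
E
```

```text
(no output)
```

View pics/c1.png

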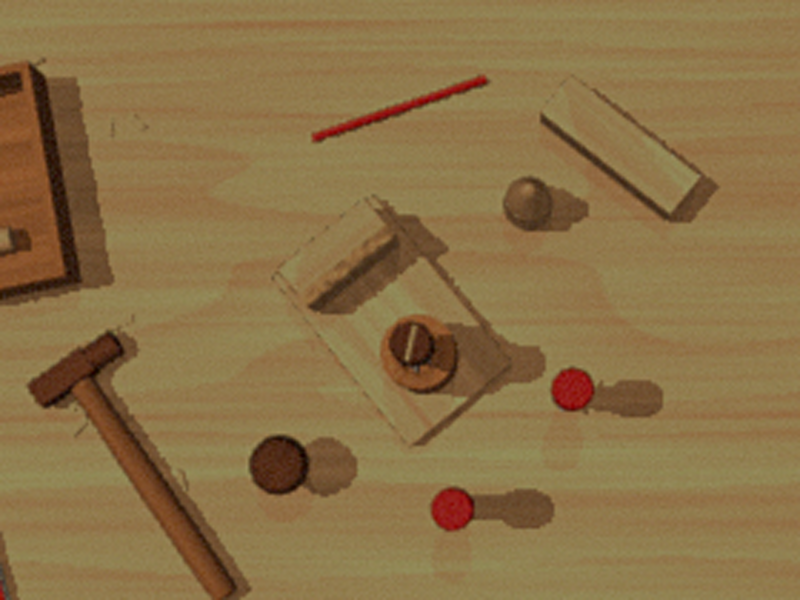

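View pics/c2.png

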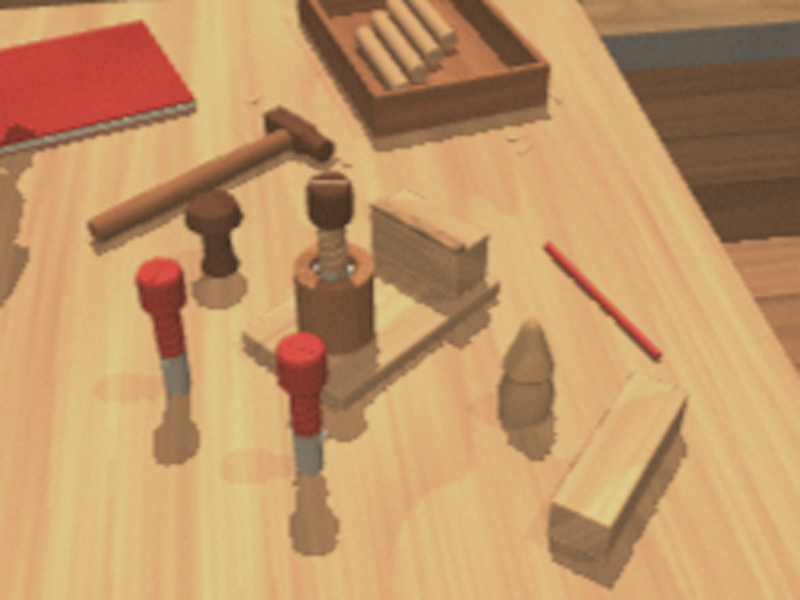

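The top view shows the dark screw at crop (411,343), which is full-image (294,210), or about (0.578, 0.156). The kerf points roughly -17° from world x, and the stand yaw is about +40°. The red look-alikes stand about 130 mm away. Next I'll work out the approach and go above it.

```bash
cat >> h.py <<'E'
def goto(p):
    o=readout.get_obs(); d=rot(o['tool_rot']).T@(np.array(p)-o['eef_pos'])*100
    print('shift cm',np.round(d,2),'q7',round(o['q'][6],3)); return o
E
python3 - <<'E'
from h import *
m=imaging.camera_model('top')
c=lambda u,v:(150+u*.35,90+v*.35)
P=[at_z(m,c(*p),.018)[:2] for p in [(415,445),(275,275),(510,365),(372,197)]]
for a,b in [(0,1),(2,3)]: d=P[b]-P[a]; print('stand yaw',np.degrees(np.arctan2(d[1],d[0])),np.linalg.norm(d))
mid=(P[0]+P[2])/2; d=(P[1]-P[0]); d/=np.linalg.norm(d); print('boss',mid+.055*d)
a,b=[at_z(m,c(*p),.166)[:2] for p in [(405,362),(417,325)]]; d=b-a; print('kerf',np.degrees(np.arctan2(d[1],d[0])))
o=goto([.575,.157,.26]); print(rot(o['tool_rot']).round(2))
mw=imaging.camera_model('wrist'); print((rot(o['tool_rot']).T@(mw['xyz']-o['eef_pos'])).round(3),(rot(o['tool_rot']).T@rot(mw['orientation'])).round(2),mw['vfov'])
E
```

```text
stand yaw 39.456151645527 0.20030957439782268
stand yaw 38.91603457150045 0.19875312968925732
boss [0.57724754 0.15528602]
kerf -17.9437209970281
shift cm [-46.71 -30.47  -2.87] q7 -0.083
[[-0.92  0.39  0.  ]
 [ 0.39  0.92  0.  ]
 [ 0.    0.   -1.  ]]
[ 0.081  0.    -0.144] [[ 0.   -0.95 -0.31]
 [ 1.    0.    0.  ]
 [-0.   -0.31  0.95]] 62.3735853382216
```

Request:
drive_tool --pt "-3.3 -2.15 -0.3 0 -1" --pt "-3.3 -2.15 -0.3 0 -1" --pt "-3.3 -2.15 -0.3 0 -1" --pt "-3.3 -2.15 -0.3 0 -1" --pt "-3.3 -2.15 -0.3 0 -1" --pt "-3.3 -2.15 -0.3 0 -1" --pt "-3.3 -2.15 -0.3 0 -1" --pt "-3.3 -2.15 -0.3 0 -1" --squeeze 60

```text
t: 1.6
eef_pos: [0.4412, 0.3574, 0.2557]
tool_rot: [0.0, 0.201, 0.98, 0.0]
contact_force: [0.8, 0.3, -0.4]
gripper_width: 0.999
grasp_force: 0.0
```

Request:
drive_tool --pt "-3.3 -2.15 -0.3 0 -1" --pt "-3.3 -2.15 -0.2 0 -1" --pt "-3.3 -2.15 0 0 -1" --pt "-3.3 -2.15 0 0 -1" --pt "-3.3 -2.15 0 0 -1" --pt "-3.3 -2.15 0 0 -1" --pt "0 0 0 0 -1" --pt "0 0 0 0 -1"

```text
t: 2.4
eef_pos: [0.5722, 0.1614, 0.2603]
tool_rot: [0.0, 0.202, 0.979, -0.0]
contact_force: [0.0, 0.7, 0.1]
gripper_width: 1.001
grasp_force: 0.0
```

```bash
python3 - <<'E'
from h import *
o=goto([.577,.156,.26]); print(o['t'],o['q'].round(2),o['contact_force'].round(1),o['eef_pos'].round(3))
m,im=shot('wrist','w1.png')
for r in imaging.cut_out('screw_handle','wrist'): print(r['conf'],r['centre'],at_z(m,r['centre'],.15))
print('pred',proj(m,[.577,.156,.166]),proj(m,[.577,.156,.132]))
E
```

```text
shift cm [-0.65 -0.3   0.03] q7 0.86
2.4 [-0.56  0.32  0.23  1.73 -0.08  1.1   0.86] [0.  0.7 0.1] [0.572 0.161 0.26 ]
0.68 [314.9, 207.5] [0.57863158 0.1552373  0.15      ]
0.68 [185.5, 206.9] [0.53660372 0.05843132 0.15      ]
0.6 [219.7, 60.3] [0.45027053 0.13716358 0.15      ]
pred [np.float64(314.6965348386675), np.float64(212.2251413942896)] [np.float64(315.22816306421015), np.float64(198.618346058661)]
```

View pics/w1.png

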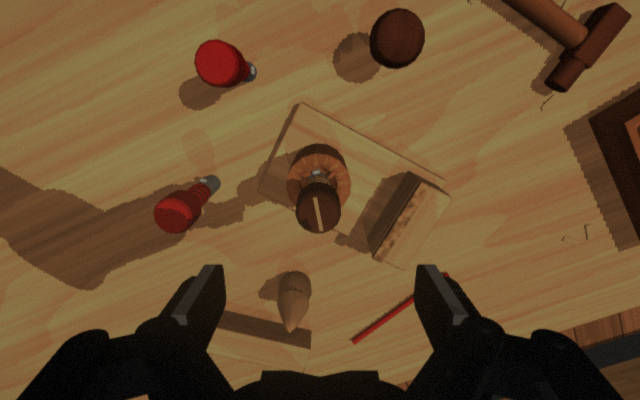

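The wrist view shows the dark handle at (318,209) standing in the boss, clear of its neighbours. The position is confirmed as (0.578, 0.1555), so I'll descend and grip.

Request:
drive_tool --pt "-0.76 -0.31 2 0 -1" --pt "0 0 3 0 -1" --pt "0 0 3 0 -1" --pt "0 0 3 0 -1" --pt "0 0 2.3 0 -1" --pt "0 0 0 0 -1" --pt "0 0 0 0 -1" --squeeze 50

```text
t: 3.2
eef_pos: [0.5773, 0.1578, 0.1277]
tool_rot: [-0.0, 0.2, 0.98, 0.0]
contact_force: [0.6, 0.1, 0.1]
gripper_width: 0.999
grasp_force: 0.0
```

Request:
drive_tool --pt "0 0 0 0 1" --pt "0 0 0 0 1" --pt "0 0 0 0 1" --pt "0 0 0 0 1" --pt "0 0 0 0 1" --pt "0 0 0 0 1" --pt "0 0 0 0 1" --pt "0 0 0 0 1"

```text
t: 4.0
eef_pos: [0.5782, 0.157, 0.1281]
tool_rot: [0.001, 0.201, 0.98, 0.001]
contact_force: [-0.4, 0.9, 5.8]
gripper_width: 0.408
grasp_force: 49.5
```

```bash
python3 - <<'E'
from h import *
o=goto([.578,.1555,.127]); print(o['q'].round(2),o['torque'].round(2))
m,im=shot('wrist','w2.png'); m2,i2=shot('side','s2.png')
cv2.imwrite('pics/c3.png',cv2.hconcat([im[100:400,120:520,::-1],cv2.resize(i2[110:260,220:420,::-1],(400,300))]))
E
```

```text
shift cm [-0.04 -0.15  0.11] q7 0.911
[-0.53  0.47  0.21  1.85 -0.13  0.83  0.91] [0.12 0.13 0.01]
```

View pics/c3.png

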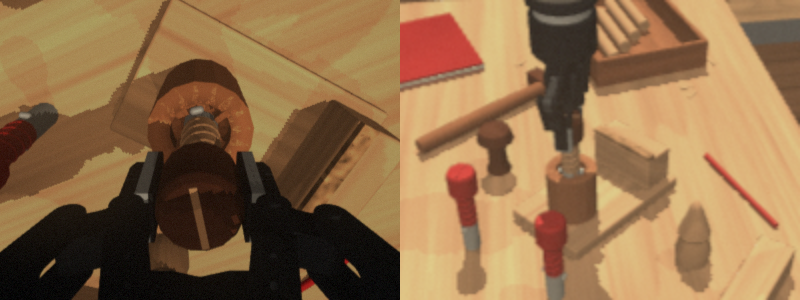

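The wrist view shows the handle held between both pads around (198,195) in the crop, and nothing else is touched. I'll turn backward now.

Request:
drive_tool --pt "0 0 0 -8 1" --pt "0 0 0 -8 1" --pt "0 0 0 -8 1" --pt "0 0 0 -8 1" --pt "0 0 0 -8 1" --pt "0 0 0 -8 1" --pt "0 0 0 -8 1" --pt "0 0 0 0 1"

```text
t: 4.9
eef_pos: [0.5785, 0.1566, 0.1282]
tool_rot: [0.001, -0.285, 0.959, 0.0]
contact_force: [0.7, -0.1, 4.9]
gripper_width: 0.409
grasp_force: 49.6
```

```bash
python3 - <<'E'
from h import *
o=goto([.578,.1555,.127]); print(o['q'].round(2),o['torque'].round(2),o['contact_force'].round(1),o['gripper_width'])
m,im=shot('wrist','w3.png')
cv2.imwrite('pics/c4.png',im[150:400,200:450,::-1])
E
```

```text
shift cm [ 0.1  -0.06  0.12] q7 1.764
[-0.35  0.47 -0.03  1.83  0.02  0.84  1.76] [-0.1  -0.05  0.03] [ 0.7 -0.1  4.9] 0.4093110380477521
```

View pics/c4.png

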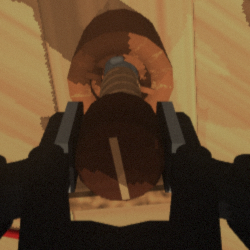

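The kerf hasn't moved relative to the pads, so there's no slip. The screw should be near the end of the land at about 0 rad. I'll keep going, with a light downward push.

Request:
drive_tool --pt "0 0 0 -8 1" --pt "0 0 0 -8 1" --pt "0 0 0.1 -4 1" --pt "0 0 0.1 -4 1" --pt "0 0 0.1 -2 1" --pt "0 0 0 0 1"

```text
t: 5.55
eef_pos: [0.5777, 0.1562, 0.1239]
tool_rot: [-0.0, -0.491, 0.871, -0.0]
contact_force: [0.9, 0.8, -1.4]
gripper_width: 0.413
grasp_force: 49.9
```

The upward support is gone, so the stud is over the mouth. Now I'll push down.

Request:
drive_tool --pt "0 0 0.2 0 1" --pt "0 0 0.2 0 1" --pt "0 0 0.15 0 1" --pt "0 0 0 0 1" --pt "0 0 0 0 1"

```text
t: 6.05
eef_pos: [0.5779, 0.1565, 0.1198]
tool_rot: [0.0, -0.491, 0.871, -0.0]
contact_force: [-1.8, -1.5, 8.1]
gripper_width: 0.41
grasp_force: 51.3
```

The screw bottomed out 8.4 mm down with 8 N of support, so it's seated in the mouth. Now forward, feeding 0.44 mm per 8°.

Request:
drive_tool --pt "0 0 0 4 1" --pt "0 0 0.03 6 1" --pt "0 0 0.04 8 1" --pt "0 0 0.05 8 1" --pt "0 0 0.04 8 1" --pt "0 0 0.05 8 1" --pt "0 0 0.04 8 1" --pt "0 0 0 0 1"

```text
t: 6.85
eef_pos: [0.5777, 0.1571, 0.117]
tool_rot: [0.0, -0.075, 0.997, 0.0]
contact_force: [-0.7, -0.8, 4.6]
gripper_width: 0.41
grasp_force: 50.7
```

```bash
python3 - <<'E'
from h import *
o=goto([.578,.1555,.117]); print(o['q'].round(2),o['torque'].round(2),o['contact_force'].round(1),o['gripper_width'])
E
```

```text
shift cm [-0.   -0.16  0.  ] q7 1.395
[-0.43  0.48  0.08  1.85 -0.05  0.81  1.39] [-0.04  0.15 -0.04] [-0.7 -0.8  4.6] 0.4100746917963832
```

Request:
drive_tool --pt "0 0 0.04 8 1" --pt "0 0 0.05 8 1" --pt "0 0 0.04 8 1" --pt "0 0 0.05 8 1" --pt "0 0 0.04 8 1" --pt "0 0 0.05 8 1" --pt "0 0 0.04 8 1" --pt "0 0 0.05 8 1"

```text
t: 7.65
eef_pos: [0.5785, 0.1581, 0.1136]
tool_rot: [0.001, 0.465, 0.885, 0.001]
contact_force: [1.5, 1.9, 3.8]
gripper_width: 0.408
grasp_force: 50.6
```

Request:
drive_tool --pt "0 0 0.04 8 1" --pt "0 0 0.05 8 1" --pt "0 0 0.04 8 1" --pt "0 0 0.05 8 1" --pt "0 0 0.04 8 1" --pt "0 0 0.05 8 1" --pt "0 0 0.03 6 1" --pt "0 0 0 0 1"

```text
t: 8.45
eef_pos: [0.578, 0.157, 0.1104]
tool_rot: [0.0, 0.816, 0.578, 0.001]
contact_force: [-1.1, 0.4, 5.7]
gripper_width: 0.406
grasp_force: 50.7
```

```bash
python3 - <<'E'
from h import *
o=goto([.578,.1555,.110]); print(o['q'].round(2),o['torque'].round(2),o['contact_force'].round(1),o['gripper_width'])
m,im=shot('wrist','w5.png')
cv2.imwrite('pics/c5.png',im[100:400,150:500,::-1])
E
```

```text
shift cm [-0.14  0.05  0.04] q7 -0.336
[-0.81  0.56  0.6   1.88 -0.41  0.83 -0.34] [ 0.06  0.1  -0.02] [-1.1  0.4  5.7] 0.4061027756917348
```

View pics/c5.png

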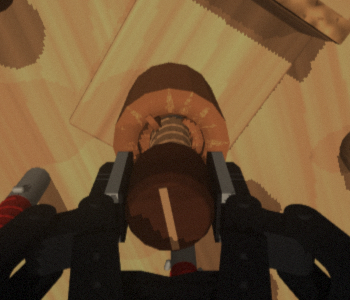

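The kerf is still fixed relative to the pads and z has fallen with the pitch, 9.4 mm over 176°. I'll release, wind the wrist back 176°, and regrip.

Request:
drive_tool --pt "0 0 0 0 -0.6" --pt "0 0 0 0 -0.6" --pt "0 0 0 0 -0.6" --pt "0 0 0 0 -0.6" --pt "0 0 0 -8 -0.6" --pt "0 0 0 -8 -0.6" --pt "0 0 0 -8 -0.6" --pt "0 0 0 -8 -0.6"

```text
t: 9.3
eef_pos: [0.5774, 0.1565, 0.1096]
tool_rot: [-0.0, 0.621, 0.784, -0.0]
contact_force: [-0.2, 0.4, 1.0]
gripper_width: 0.799
grasp_force: 0.0
```

Request:
drive_tool --pt "0 0 0 -8 -0.6" --pt "0 0 0 -8 -0.6" --pt "0 0 0 -8 -0.6" --pt "0 0 0 -8 -0.6" --pt "0 0 0 -8 -0.6" --pt "0 0 0 -8 -0.6" --pt "0 0 0 -8 -0.6" --pt "0 0 0 -8 -0.6"

```text
t: 10.1
eef_pos: [0.5775, 0.1564, 0.1096]
tool_rot: [-0.0, 0.112, 0.994, -0.0]
contact_force: [-0.0, -0.7, 0.0]
gripper_width: 0.805
grasp_force: 0.0
```

Request:
drive_tool --pt "0 0 0 -8 -0.6" --pt "0 0 0 -8 -0.6" --pt "0 0 0 -8 -0.6" --pt "0 0 0 -8 -0.6" --pt "0 0 0 -8 -0.6" --pt "0 0 0 -8 -0.6" --pt "0 0 0 -8 -0.6" --pt "0 0 0 -8 -0.6"

```text
t: 10.9
eef_pos: [0.5775, 0.1563, 0.1096]
tool_rot: [-0.0, -0.432, 0.902, -0.0]
contact_force: [0.2, -0.5, -0.3]
gripper_width: 0.798
grasp_force: 0.0
```

```bash
python3 - <<'E'
from h import *
o=goto([.578,.156,.1095]); print(o['q'].round(2),o['torque'].round(2),o['contact_force'].round(1),o['gripper_width'],R.from_matrix(rot(o['tool_rot'])).as_rotvec())
m,im=shot('wrist','w6.png')
cv2.imwrite('pics/c6.png',im[100:400,150:500,::-1])
E
```

```text
shift cm [-0.01 -0.06  0.01] q7 2.03
[-0.28  0.49 -0.12  1.84  0.08  0.81  2.03] [-0.04  0.06  0.02] [ 0.2 -0.5 -0.3] 0.7980984516617917 [ 1.35651926e+00 -2.83324350e+00  4.34488219e-05]
```

View pics/c6.png

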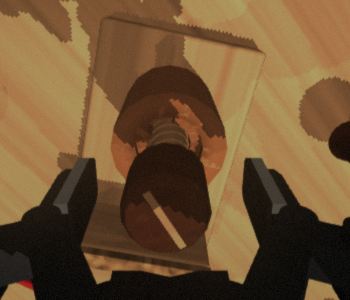

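The screw stayed upright and kept its angle; the kerf is offset about 20°, as expected after winding back 160°. Now I'll regrip and turn the remaining ~184°.

Request:
drive_tool --pt "0 0 0 0 1" --pt "0 0 0 0 1" --pt "0 0 0 0 1" --pt "0 0 0 0 1" --pt "0 0 0 0 1" --pt "0 0 0 0 1" --pt "0 0 0 0 1"

```text
t: 11.65
eef_pos: [0.5777, 0.1564, 0.1098]
tool_rot: [0.0, -0.429, 0.903, -0.0]
contact_force: [0.7, -0.9, 0.4]
gripper_width: 0.412
grasp_force: 49.6
```

Request:
drive_tool --pt "0 0 0.04 8 1" --pt "0 0 0.05 8 1" --pt "0 0 0.04 8 1" --pt "0 0 0.05 8 1" --pt "0 0 0.04 8 1" --pt "0 0 0.05 8 1" --pt "0 0 0.04 8 1" --pt "0 0 0.05 8 1"

```text
t: 12.45
eef_pos: [0.5781, 0.1566, 0.1064]
tool_rot: [0.001, 0.117, 0.993, 0.0]
contact_force: [-0.4, -1.0, 1.9]
gripper_width: 0.407
grasp_force: 49.7
```

Request:
drive_tool --pt "0 0 0.04 8 1" --pt "0 0 0.05 8 1" --pt "0 0 0.04 8 1" --pt "0 0 0.05 8 1" --pt "0 0 0.04 8 1" --pt "0 0 0.05 8 1" --pt "0 0 0.04 8 1" --pt "0 0 0.05 8 1"

```text
t: 13.25
eef_pos: [0.5784, 0.1568, 0.103]
tool_rot: [0.001, 0.626, 0.78, 0.001]
contact_force: [0.8, -0.3, 1.9]
gripper_width: 0.411
grasp_force: 49.8
```

Request:
drive_tool --pt "0 0 0.04 8 1" --pt "0 0 0.05 8 1" --pt "0 0 0.04 8 1" --pt "0 0 0.05 8 1" --pt "0 0 0.04 8 1" --pt "0 0 0.05 8 1" --pt "0 0 0.04 8 1" --pt "0 0 0 0 1"

```text
t: 14.05
eef_pos: [0.5783, 0.1568, 0.0997]
tool_rot: [0.001, 0.918, 0.397, 0.001]
contact_force: [1.5, -1.4, 2.8]
gripper_width: 0.41
grasp_force: 49.9
```

```bash
python3 - <<'E'
from h import *
o=goto([.578,.156,.1]); print(o['q'].round(2),o['torque'].round(2),o['contact_force'].round(1),o['gripper_width'],o['eef_pos'])
m,im=shot('wrist','w7.png'); m2,i2=shot('side','s7.png')
cv2.imwrite('pics/c7.png',cv2.hconcat([im[100:400,120:520,::-1],cv2.resize(i2[110:260,220:420,::-1],(400,300))]))
E
```

```text
shift cm [-0.08  0.03 -0.03] q7 -0.663
[-0.87  0.61  0.7   1.89 -0.52  0.83 -0.66] [-0.12 -0.46 -0.1 ] [ 1.5 -1.4  2.8] 0.4096420897663783 [0.57833934 0.15675189 0.09965348]
```

View pics/c7.png

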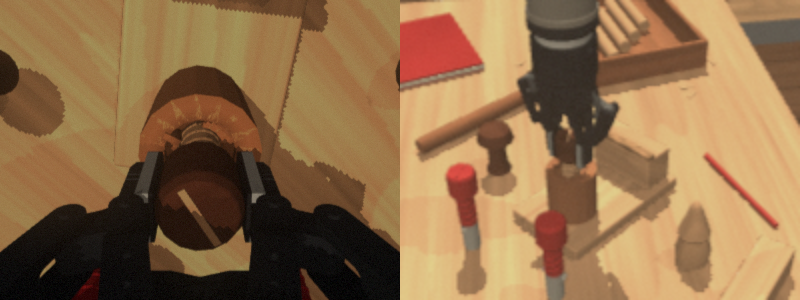

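The kerf shows no slip. The total is 360° forward with the screw 28.5 mm below the start, still gripped and upright. I'll let it settle and hand in.

Request:
drive_tool --pt "0 0 0 0 1" --pt "0 0 0 0 1" --pt "0 0 0 0 1" --pt "0 0 0 0 1" --pt "0 0 0 0 1"

```text
t: 14.65
eef_pos: [0.5781, 0.1566, 0.0996]
tool_rot: [0.0, 0.918, 0.398, 0.001]
contact_force: [3.8, -1.3, 2.6]
gripper_width: 0.414
grasp_force: 49.8
```

```bash
python3 - <<'E'
from h import *
print(hand_in())
E
```

```text
the job is handed in; nothing more can be done
None
```

I handed the job in at about 14.7 s: by the gripper readings the screw dropped about 8.4 mm into the thread, was turned 360° forward (with one regrip), and is held upright about 28.5 mm down at 50 N; hand-in returned no verdict.

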